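Tension and lock the cam hold-down over the red-lidded jar

TASK

The hold-down of the red-lidded jar's transport holder has been left slack with its cam lever standing open. Turn its wing nut clockwise until the yellow wing points at the green mark on the bar, and only then flip the lever down flat to lock the bar. Leave the lever of the blue-lidded jar's holder shut.

Things in the scene. Friction and masses are not known exactly. Their poses are not given: they have to be found in the camera images.
- holder: Fixed grey holder, base 120 x 220 x 12 mm, with a white jar (76 wide, 84 high) with RED lid under an aluminium bar (24 x 200, along y, top at z 92, 95 with the lever open). Wing nut at the bar's -y end, cam lever at its +y end; green mark on the bar 40 mm from the nut's axis, towards the jar. Origin: centre of the base's underside, at table height; z up. The joints below use this frame, in mm
- holder_nut (a joint): Red-lidded jar's wing nut, black with one YELLOW wing; vertical axis at holder x 0, y -80. Plate 10 thick, 56 long (28 each way), z 107 to 135: grasp across it at z 124. Value in rad, grows clockwise from above: 0 = yellow wing points at the mark (holder +y); starts -1.35 to -0.9, i.e. yellow that far anticlockwise of +y; no stop at the mark, range -1.9 to 0.6. Stiff, 0.08 N m, stays put
- holder_lever (a joint): Red-lidded jar's cam lever: pivot at holder (0, 80, 105), axis along y; steel arm 14 wide, 8 thick, orange ball of radius 11 centred 82 mm from the pivot. Value in rad: 0 = shut, flat on its stop, ball at (82, 80, 105); 1.57 = upright, ball above the pivot. Starts 1.2 to 1.5. Push the ball over to +x and down; needs about 4 N at the ball; stays where left
- blue_holder_lever (a joint): Cam lever of the other holder, alike but with a BLUE lid and already locked. Value in rad: 0 = shut, grows as it is lifted

How it is judged:
On the way, in this order (a step that is already met when the one before it is completed fails the run):
1. with the lever still open, the wing nut is turned to the green mark (value of joint holder_nut between -0.2 and 0.2 rad and value of joint holder_lever above 0.8 rad), for 0.2 s.
2. the lever is flipped down flat (value of joint holder_lever below 0.15 rad), for 0.2 s.
At the end, for the whole second after the job is handed in: On the red-lidded jar's holder the wing nut is within 0.2 rad (11 degrees) of the green mark and the lever is shut to within 0.15 rad (8 degrees); the blue-lidded jar's lever is still shut to within 0.15 rad (value of joint holder_nut between -0.2 and 0.2 rad and value of joint each of holder_lever, blue_holder_lever below 0.15 rad); the robot touches nothing.
It fails at once if the blue-lidded jar's lever is lifted (value of joint blue_holder_lever above 0.3 rad).
It also fails if it takes over 42 s, if anything falls off the work surface, if the arm or the gripper's body presses on something with over 40 N, if the wrist force passes 120 N, or if a joint passes its speed limit or range.

ROBOT

A 6-joint arm with a two-finger parallel gripper is mounted at the origin on the work surface. World frame = base frame: x ahead of the robot, y to its left, z up, the work surface at z = 0. Lengths are in m, angles in rad, forces in N, time in s.
With the tool pointing down it reaches from about 0.3 to 0.775 m from the base axis. Payload 14.6 kg.
Tool frame: the origin (TCP) lies on the centre line of the jaws, within the pads' length; the fingertips stand 14 mm ahead of it and the grasp point (between the pads) lies 5 mm behind it; x points along the fingers, y is the direction in which the jaws open and shut, and the axes are right-handed (so a half turn about x gives the same grasp; the last joint's range is limited). The gripper opens to 94 mm and grips with 3 to 60 N. Pads are 16 mm wide; open, the fingers measure 119 mm over their backs; the gripper's body (75 mm by 177 mm) begins 78 mm behind the grasp point.
Start: joints at [1.077, 0.3, 1.521, -0, 1.321, -0.067], TCP at [0.228, 0.501, 0.219] pointing down, gripper open.
Joint ranges: [-3.03, 3.03], [-0.79, 2.21], [0.23, 2.52], [-1.04, 4.18], [0, 3.07], [-2.55, 2.55]. Speed limits (rad/s): [2.22, 2.22, 2.57, 3.14, 3.14, 3.14].

INTERFACE

Orientations are given as [roll, pitch, yaw] about the fixed x, y, z axes, in that order (R = Rz(yaw) Ry(pitch) Rx(roll)).
In Python, from station import * gives the robot as it stands. The module is installed in compiled form; this text tells all that it offers.
- The arm moves only by the shell command python3 -m handwheel 'ROWS' [FORCE]. ROWS is JSON, a list of rows, each a list of 3 entries, a list of its own where there are three numbers: the shift along the tool's x, y, z in mm, then the turn about the tool's x in rad, then the gripper command: -1 is fully open, 1 is shut, values between are in proportion. In form: [[[dx, dy, dz], spin, gripper], ...]. A call has exactly 5 rows; each row is the pose to reach, as a shift and turn from the pose measured when the call began, along the tool's axes at that moment; what a row does not reach only later rows make up. A row lasts 1/10 s, in which the tool goes at most 50 mm and 8.59 degrees, less where a joint would pass 70% of its speed; a pose out of reach is approached as far as the arm can. A call with a gripper value outside its range is refused whole. The fingers move at their own pace and stop on an object; FORCE is the grip in N (left out, the last holds). Time passes only in rows, so rows that repeat a pose let the fingers close, or fill a call up. It gives the time, the measured TCP pose, the force and the opening at its end, in the units of the state.
- get_obs(): the state, without advancing time (a new reading comes with each control period).
- camera(name): name is "side" or "top"; returns (picture, depth): 480x640x3 uint8, blue, green, red; 480x640 float32, m along the optical axis (not along the pixel's ray), 0 where there is no reading.
- camera_info(name): a dict with "fx", "fy", "cx", "cy" (pixels), "extrinsics" (4x4, takes a point from camera to world coordinates). Camera axes: x right, y down, z forward; pixel columns grow to the right and rows downward; lengths in m; the calibration is good to about 2 mm. A picture is of the moment at which its call begins. camera_info takes no time and is no camera call.
- hand_in(): hands the job in, once; it reports no verdict.
The state is a dict: "time_s": time; "qpos": joint angles; "joint_vel": joint speeds; "tau": joint torques, N m; "ee_pos": TCP position; "eef_rot": TCP orientation; "force": force on the tool from outside, world axes, zero at the start; "moment": the same for the moment, N m; "grip_width": finger opening in m.
Only numpy, scipy, OpenCV 4.12 (cv2) and the standard library are available. Lean on these libraries where they do the work, as an engineer would, in place of code of your own. Each camera call takes 0.05 s, during which the arm holds its last target. There are 200 camera calls.

## Working session

There is one attempt and no reset: what is moved stays moved. The work goes in short steps, Python scripts to look and compute and a shell command to move; the robot and the scene stay as the last step left them, time stands still between calls to the robot, and variables do not carry over. Pictures are saved under pics/ and viewed, about 8 in all and at most 12, crops included, and the job is handed in when it is done.

```bash
mkdir -p pics; cat > h.py <<'E'
from station import *
import numpy as np, cv2
from scipy.spatial.transform import Rotation as R
def cloud(n):
    p,d=camera(n); c=camera_info(n); v,u=np.mgrid[:480,:640]
    P=np.stack([(u-c['cx'])/c['fx']*d,(v-c['cy'])/c['fy']*d,d],-1)
    E=np.array(c['extrinsics']); return p,d,P@E[:3,:3].T+E[:3,3]
E
python3 - <<'E'
from h import *
o=get_obs(); print(o)
for n in("top","side"):
    p,d,P=cloud(n); cv2.imwrite(f"pics/{n}0.png",p); np.savez(f"{n}0",p=p,d=d,P=P)
    print(n,camera_info(n))
E
```

```text
{'time_s': 0.0, 'qpos': array([ 1.07738619e+00,  3.00467397e-01,  1.52158056e+00,  4.27794612e-05,
        1.32071495e+00, -6.66271033e-02]), 'joint_vel': array([ 0.00092695, -0.00208196,  0.00115913, -0.00045946, -0.00279777,
       -0.00126606]), 'tau': array([-2.38864442e-05, -5.31807768e+01, -3.52742743e+01,  7.08805863e-02,
        2.43749586e-02, -1.17202417e-04]), 'ee_pos': array([0.22755742, 0.50044263, 0.21888858]), 'eef_rot': array([-1.6728165 ,  1.56962534, -2.09961014]), 'force': array([-0.22302292,  0.12378658,  0.89386118]), 'moment': array([-0.00198988,  0.00125132,  0.00695894]), 'grip_width': 0.0937682648550807}
top {'fx': 483.00134696976835, 'fy': 483.00134696976835, 'cx': 315.7979985639673, 'cy': 232.27735014711266, 'extrinsics': array([[ 0.01236604, -0.99303783,  0.11714497,  0.36746804],
       [-0.99971352, -0.01467929, -0.0189047 ,  0.00759772],
       [ 0.02049268, -0.11687763, -0.99293488,  1.01902999],
       [ 0.        ,  0.        ,  0.        ,  1.        ]])}
side {'fx': 501.6742338163349, 'fy': 501.6742338163349, 'cx': 325.8443540205523, 'cy': 235.79005894344505, 'extrinsics': array([[ 0.99922988, -0.02124558,  0.03298891,  0.48052551],
       [-0.0377534 , -0.74965416,  0.66075209, -0.62568856],
       [ 0.01069221, -0.66148868, -0.74987893,  0.81934125],
       [ 0.        ,  0.        ,  0.        ,  1.        ]])}
```

View pics/top0.png

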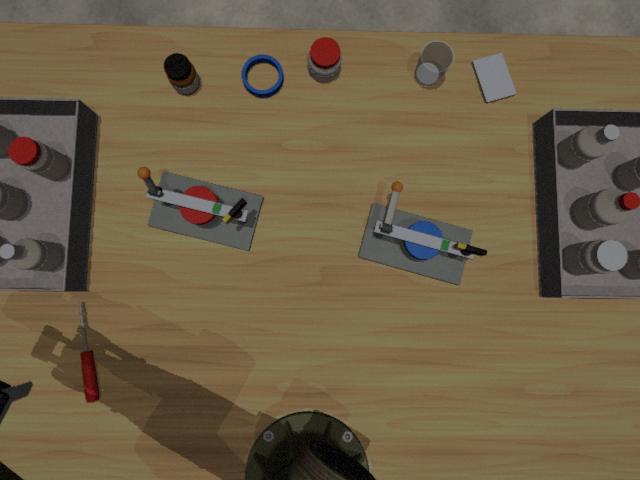

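View pics/side0.png

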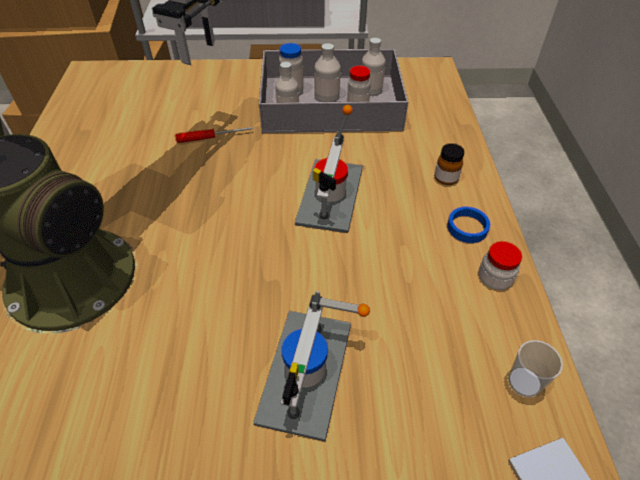

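Both holders are seen. In the top view the red one has its lid at about (199,205), its nut at (238,211), the green mark at (217,209) and the raised ball at (144,173). The blue one is at (423,240), shut. Next I measure the red one.

```bash
cat > m.py <<'E'
from h import *
def measure(tag):
    for n,box in(("top",(130,155,275,260)),("side",(290,95,370,235))):
        p,d,P=cloud(n); cv2.imwrite(f"pics/{n}{tag}.png",p)
        x0,y0,x1,y1=box; hsv=cv2.cvtColor(p,cv2.COLOR_BGR2HSV).astype(int); H,S,V=np.moveaxis(hsv,-1,0)
        roi=np.zeros((480,640),bool); roi[y0:y1,x0:x1]=1; roi&=d>0; z=P[...,2]
        M={'red':((H<4)|(H>176))&(S>150)&(V>100)&(z>.06)&(z<.11),'green':(abs(H-65)<20)&(S>120)&(V>60),'yellow':(abs(H-27)<5)&(S>150)&(V>100)&(z>.09),
           'ball':(abs(H-12)<6)&(S>180)&(V>120)&(z>.12),'black':(V<50)&(z>.102)&(z<.145),'bar':(S<50)&(V>110)&(z>.08)&(z<.1),
           'base':(S<60)&(z>.003)&(z<.025)}
        for k,m in M.items():
            m=m&roi
            if m.sum()<4: print(n,k,'none'); continue
            Q=P[m]; v,u=np.nonzero(m); c=np.median(Q,0)
            w,e=np.linalg.eigh(np.cov(Q[:,:2].T)); a=e[:,1]*np.sign(e[1,1]); t=(Q[:,:2]-Q[:,:2].mean(0))@e
            print(n,k,m.sum(),'px',u.mean().round(),v.mean().round(),'med',c.round(4),'mean',Q.mean(0).round(4),'zmax',Q[:,2].max().round(3),'axis',np.degrees(np.arctan2(a[1],a[0])).round(1),'ext',np.ptp(t,0).round(3))
            if k=='base': r=cv2.minAreaRect((Q[:,:2]*1000).astype(np.float32)); print('  rect',r)
E
python3 - <<'E'
from m import *
measure(1)
p=cv2.imread('pics/top1.png')[155:265,125:275]; s=cv2.imread('pics/side1.png')[95:235,280:420]
cv2.imwrite('pics/c1.png',np.hstack([cv2.resize(p,(440,323),interpolation=2),cv2.resize(s,(323,323),interpolation=2)]))
E
```

```text
top red 610 px 197.0 205.0 med [0.5197 0.2216 0.0829] mean [0.529  0.2219 0.0829] zmax 0.089 axis 167.0 ext [0.066 0.073]
top green 54 px 216.0 208.0 med [0.5209 0.1826 0.0946] mean [0.5212 0.1824 0.0948] zmax 0.099 axis 164.3 ext [0.011 0.018]
top yellow 27 px 226.0 217.0 med [0.4977 0.1565 0.134 ] mean [0.497  0.1567 0.1341] zmax 0.138 axis 132.1 ext [0.009 0.013]
top ball 60 px 142.0 172.0 med [0.5657 0.2944 0.1921] mean [0.5658 0.2944 0.1921] zmax 0.196 axis 167.6 ext [0.014 0.017]
top black 261 px 214.0 204.0 med [0.5204 0.1425 0.1254] mean [0.5242 0.1831 0.1226] zmax 0.144 axis 77.8 ext [0.049 0.188]
top bar 784 px 193.0 203.0 med [0.5318 0.2302 0.0936] mean [0.5306 0.2274 0.0936] zmax 0.098 axis 77.8 ext [0.025 0.198]
top base 3729 px 207.0 213.0 med [0.5126 0.2051 0.011 ] mean [0.5231 0.2172 0.011 ] zmax 0.025 axis 77.7 ext [0.123 0.221]
  rect ((529.646240234375, 221.70106506347656), (219.67955017089844, 119.78268432617188), 76.7334976196289)
side red 265 px 334.0 168.0 med [0.5474 0.2222 0.0853] mean [0.5389 0.2203 0.0852] zmax 0.089 axis 149.3 ext [0.062 0.073]
side green 6 px 330.0 175.0 med [0.5268 0.1831 0.0971] mean [0.5266 0.1696 0.1096] zmax 0.138 axis 83.5 ext [0.005 0.05 ]
side yellow 27 px 316.0 171.0 med [0.4972 0.1552 0.1357] mean [0.498  0.1551 0.1352] zmax 0.137 axis 137.0 ext [0.01  0.015]
side ball 54 px 347.0 110.0 med [0.5672 0.2895 0.1913] mean [0.5662 0.2874 0.1908] zmax 0.198 axis 66.1 ext [0.018 0.164]
side black 261 px 328.0 178.0 med [0.5189 0.1356 0.1214] mean [0.5211 0.1485 0.1216] zmax 0.139 axis 77.3 ext [0.036 0.184]
side bar 516 px 330.0 148.0 med [0.5339 0.2512 0.0951] mean [0.5327 0.2871 0.0942] zmax 0.099 axis 87.1 ext [0.2   0.396]
side base 3078 px 329.0 180.0 med [0.5302 0.1974 0.0133] mean [0.5301 0.2732 0.0131] zmax 0.025 axis 88.0 ext [0.219 0.532]
  rect ((526.1328125, 373.542724609375), (530.0926513671875, 208.3835906982422), 81.2750015258789)
```

View pics/c1.png

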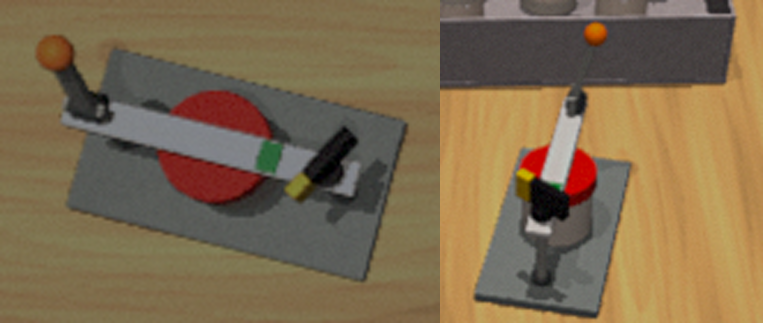

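Checks against the given sizes:
- **Holder:** centre (0.5295, 0.2217), with +y at about 77.5°.
- **Green mark:** predicted (0.5208, 0.1827), measured (0.521, 0.1825), so they agree.
- **Nut:** axis at (0.512, 0.1436). The yellow wing is at about 140°, so the value is about -1.10, which is in range.
- **Lever:** about 1.33 rad, also in range.

Now I plan the approach.

```bash
cat >> h.py <<'E'
C=np.array([.5295,.2217]); Y=np.array([.216,.976]); X=np.array([.976,-.216])
def go(t,jaw=None):
    o=get_obs(); Q=R.from_euler('xyz',o['eef_rot']).as_matrix(); s=None
    a=np.arctan2(Q[1,1],Q[0,1])
    if jaw is not None: s=-(np.radians(jaw)-a); s=(s+np.pi/2)%np.pi-np.pi/2
    print('t',o['time_s'],'pos',o['ee_pos'].round(4),'jaw',np.degrees(a).round(1),'x',Q[:,0].round(3),'q6',o['qpos'][5].round(2),'F',o['force'].round(1),'w',o['grip_width'].round(3))
    print('shift mm',(Q.T@(np.array(t)-o['ee_pos'])*1000).round(1),'spin',s)
E
python3 -c "
from h import *
go([*(C-.08*Y),.20],50.4)"
```

```text
Traceback (most recent call last):
  File "h.py", line 13, in go
    print('t',o['time_s'],'pos',o['ee_pos'].round(4),'jaw',np.degrees(a).round(1),'x',Q[:,0].round(3),'q6',o['qpos'][5].round(2),'F',o['force'].round(1),'w',o['grip_width'].round(3))
                                                                                                                                                             ^^^^^^^^^^^^^^^^^^^^^
AttributeError: 'float' object has no attribute 'round'
```

```bash
sed -i "s/o\['grip_width'\].round(3)/round(o['grip_width'],4)/" h.py
python3 -c "
from h import *
go([*(C-.08*Y),.20],50.4)"
```

```text
t 0.2 pos [0.2276 0.5005 0.2191] jaw 65.5 x [-0.    -0.001 -1.   ] q6 -0.07 F [-0.7 -0.1 -0.1] w 0.0944
shift mm [  19.3 -207.1  406.8] spin 0.26437514349451385
```

```bash
python3 -m handwheel '[[[-10,-25,42],0.1,-1],[[-20,-48,90],0.2,-1],[[-20,-70,135],0.26,-1],[[-20,-92,180],0.26,-1],[[-20,-112,220],0.26,-1]]'
python3 -m handwheel '[[[0,-25,42],0,-1],[[0,-48,90],0,-1],[[0,-70,135],0,-1],[[0,-95,187],0,-1],[[0,-95,187],0,-1]]'
python3 -c "
from h import *
go([*(C-.08*Y),.16],50.4)
p,d,P=cloud('top'); cv2.imwrite('pics/t2.png',p)"
```

```text
time_s: 0.7
ee_pos: [0.3824, 0.3058, 0.2393]
eef_rot: [-1.052, 1.57, -1.739]
force: [0.9, 1.0, 0.5]
grip_width: 0.0941
time_s: 1.2
ee_pos: [0.4679, 0.1101, 0.2393]
eef_rot: [-0.958, 1.57, -1.649]
force: [-0.6, 0.4, 0.2]
grip_width: 0.0942
t 1.2 pos [0.4679 0.1101 0.2393] jaw 50.4 x [-0.    -0.001 -1.   ] q6 -0.72 F [-0.6  0.4  0.2] w 0.0942
shift mm [79.2 54.1 12.8] spin 0.0006594956153791465
```

```bash
python3 -m handwheel '[[[0,40,9],0,-1],[[30,54,13],0,-1],[[65,54,13],0,-1],[[79,54,13],0,-1],[[79,54,13],0,-1]]'
python3 -c "
from h import *
go([*(C-.08*Y),.119],50.4)
p=camera('side')[0];q=camera('top')[0]
cv2.imwrite('pics/c3.png',np.hstack([cv2.resize(p[80:260,240:420],(400,400)),cv2.resize(q[130:280,150:300],(400,400))]))"
```

```text
time_s: 1.75
ee_pos: [0.5109, 0.145, 0.1581]
eef_rot: [-2.107, 1.566, -2.796]
force: [-0.4, 0.3, 0.2]
grip_width: 0.0939
t 1.75 pos [0.5109 0.145  0.1581] jaw 50.5 x [-0.004 -0.002 -1.   ] q6 -0.67 F [-0.4  0.3  0.2] w 0.0939
shift mm [39.  -0.1  2. ] spin 0.0018704600983274755
```

View pics/c3.png

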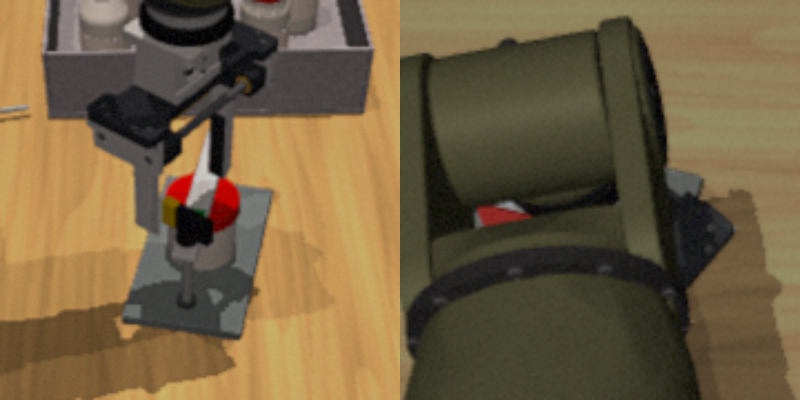

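The jaws straddle the wing plate (side crop, about (190,220)) and nothing is touching. I descend and close.

```bash
python3 -m handwheel '[[[15,0,2],0,-1],[[30,0,2],0,-1],[[39,0,2],0,-1],[[39,0,2],0,0],[[39,0,2],0,0.5]]' 20
python3 -c "
from h import *
go([*(C-.08*Y),.119],50.4)"
python3 -m handwheel '[[[0,0,0],0,1],[[0,0,0],0,1],[[0,0,0],0,1],[[0,0,0],0,1],[[0,0,0],0,1]]' 20
python3 -c "
from h import *
go([*(C-.08*Y),.119],50.4)"
```

```text
time_s: 2.35
ee_pos: [0.5141, 0.1438, 0.1229]
eef_rot: [0.414, 1.569, -0.275]
force: [-1.0, -0.5, 0.0]
grip_width: 0.0816
t 2.35 pos [0.5141 0.1438 0.1229] jaw 50.5 x [ 0.001 -0.    -1.   ] q6 -0.68 F [-1.  -0.5  0. ] w 0.0816
shift mm [ 3.9 -1.3 -1.4] spin 0.001631756824445496
time_s: 2.85
ee_pos: [0.5141, 0.1438, 0.1229]
eef_rot: [0.397, 1.569, -0.293]
force: [-0.0, -1.0, -0.1]
grip_width: 0.0414
t 2.85 pos [0.5141 0.1438 0.1229] jaw 50.5 x [ 0.001 -0.    -1.   ] q6 -0.68 F [-0.  -1.  -0.1] w 0.0414
shift mm [ 3.9 -1.3 -1.4] spin 0.0016139477856618178
```

```bash
python3 -m handwheel '[[[4,-1,-1.5],0,1],[[4,-1,-1.5],0,1],[[4,-1,-1.5],0,1],[[4,-1,-1.5],0,1],[[4,-1,-1.5],0,1]]' 25
python3 -m handwheel '[[[0,0,0],0,1],[[0,0,0],0,1],[[0,0,0],0,1],[[0,0,0],0,1],[[0,0,0],0,1]]'
python3 -c "
from h import *
go([*(C-.08*Y),.119],-12.5)"
```

```text
time_s: 3.35
ee_pos: [0.5127, 0.1448, 0.1186]
eef_rot: [1.13, 1.568, 0.441]
force: [5.7, 7.6, -7.2]
grip_width: 0.02
time_s: 3.85
ee_pos: [0.5128, 0.1449, 0.1185]
eef_rot: [1.184, 1.568, 0.495]
force: [2.1, 3.9, -3.4]
grip_width: 0.0201
t 3.85 pos [0.5128 0.1449 0.1185] jaw 50.5 x [ 0.003  0.001 -1.   ] q6 -0.68 F [ 2.1  3.9 -3.4] w 0.0201
shift mm [-0.5 -1.3  0.4] spin 1.0995035559355006
```

Opening is 20 mm, but the plate is only 10 mm thick, so I look before turning.

```bash
python3 -c "
from h import *
p,d,P=cloud('side'); o=get_obs(); print(o['grip_width'],o['force'],o['moment'])
cv2.imwrite('pics/c4.png',cv2.resize(p[110:230,270:390],(600,600),interpolation=2))"
```

```text
0.019686497504463316 [ 3.81527975  2.93796164 -4.30218956] [ 0.62230254 -0.60875212  0.05503028]
```

View pics/c4.png

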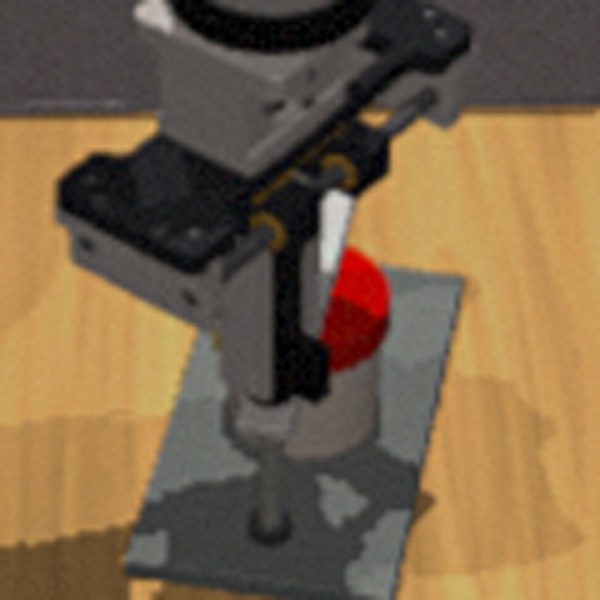

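The plate sits between the fingers and the jaws look aligned. The tips, at z 104.5, are probably on a round boss below the plate, so I open slightly, rise 6 mm and regrip.

```bash
python3 -m handwheel '[[[0,0,0],0,0.4],[[0,0,0],0,0.4],[[-6,-1,0.5],0,0.4],[[-6,-1,0.5],0,1],[[-6,-1,0.5],0,1]]' 25
python3 -m handwheel '[[[0,0,0],0,1],[[0,0,0],0,1],[[0,0,0],0,1],[[0,0,0],0,1],[[0,0,0],0,1]]'
python3 -c "
from h import *
go([*(C-.08*Y),.124],-12.5)"
```

```text
time_s: 4.4
ee_pos: [0.5126, 0.1437, 0.1249]
eef_rot: [1.113, 1.567, 0.423]
force: [0.3, 0.2, 0.5]
grip_width: 0.0156
time_s: 4.9
ee_pos: [0.5131, 0.1445, 0.1249]
eef_rot: [1.245, 1.565, 0.555]
force: [5.0, 6.3, -3.4]
grip_width: 0.0096
t 4.9 pos [0.5131 0.1445 0.1249] jaw 50.5 x [ 0.005  0.003 -1.   ] q6 -0.68 F [ 5.   6.3 -3.4] w 0.0096
shift mm [ 0.9 -1.3 -0.1] spin 1.099456228910113
```

The opening now reads 9.6 mm, so the grip is on the plate. Turning.

```bash
python3 -m handwheel '[[[0,-1,0],0.11,1],[[0,-1,0],0.22,1],[[0,-1,0],0.33,1],[[0,-1,0],0.44,1],[[0,-1,0],0.55,1]]'
python3 -c "
from h import *
go([*(C-.08*Y),.124],-12.5)"
```

```text
time_s: 5.4
ee_pos: [0.5132, 0.1446, 0.125]
eef_rot: [1.816, 1.562, 0.572]
force: [7.7, 7.4, -4.3]
grip_width: 0.0097
t 5.4 pos [0.5132 0.1446 0.125 ] jaw 18.7 x [ 0.007  0.005 -1.   ] q6 -0.12 F [ 7.7  7.4 -4.3] w 0.0097
shift mm [ 0.9 -1.3  0.6] spin 0.5451043969003111
```

```bash
python3 -m handwheel '[[[0,0,0],0.11,1],[[0,0,0],0.22,1],[[0,0,0],0.33,1],[[0,0,0],0.44,1],[[0,0,0],0.55,1]]'
python3 -m handwheel '[[[0,0,0],0,1],[[0,0,0],0,1],[[0,0,0],0,1],[[0,0,0],0,1],[[0,0,0],0,1]]'
python3 -c "
from h import *
go([*(C-.08*Y),.124],-12.5); print(get_obs()['moment'])"
```

```text
time_s: 5.9
ee_pos: [0.5135, 0.1447, 0.1249]
eef_rot: [2.345, 1.562, 0.547]
force: [3.9, 1.4, -1.2]
grip_width: 0.0097
time_s: 6.4
ee_pos: [0.5135, 0.1447, 0.1249]
eef_rot: [2.339, 1.562, 0.542]
force: [2.2, 1.4, -1.4]
grip_width: 0.01
t 6.4 pos [0.5135 0.1447 0.1249] jaw -13.0 x [ 0.008  0.005 -1.   ] q6 0.43 F [ 2.2  1.4 -1.4] w 0.01
shift mm [ 0.9 -1.   1.4] spin -0.00824075267237756
[ 0.00507976 -0.07050559 -0.06108023]
```

Turned. I release, rise and look.

```bash
python3 -m handwheel '[[[0,0,0],0,0.3],[[0,0,0],0,0.3],[[0,0,0],0,0.3],[[-25,0,0],0,0.3],[[-60,0,0],0,0.3]]'
python3 -c "
from h import *
go([.38,.25,.26],-12.5)"
```

```text
time_s: 6.9
ee_pos: [0.5122, 0.1442, 0.1842]
eef_rot: [2.558, 1.565, 0.761]
force: [1.1, -0.4, 0.7]
grip_width: 0.033
t 6.9 pos [0.5122 0.1442 0.1842] jaw -13.0 x [ 0.004  0.004 -1.   ] q6 0.43 F [ 1.1 -0.4  0.7] w 0.033
shift mm [ -76.  -152.3  -73.8] spin -0.008183376733500447
```

```bash
python3 -m handwheel '[[[-40,-20,0],0,1],[[-75,-55,-15],0,1],[[-76,-100,-40],0,1],[[-76,-140,-70],0,1],[[-76,-152,-74],0,1]]'
python3 -c "
from m import *
measure(5)
p=cv2.imread('pics/top5.png')[155:265,125:275]; s=cv2.imread('pics/side5.png')[95:235,280:420]
cv2.imwrite('pics/c5.png',np.hstack([cv2.resize(p,(440,323),interpolation=2),cv2.resize(s,(323,323),interpolation=2)]))
"
```

```text
time_s: 7.4
ee_pos: [0.378, 0.2523, 0.2605]
eef_rot: [2.585, 1.564, 0.791]
force: [0.9, 0.0, -0.5]
grip_width: 0.0006
top red 623 px 198.0 205.0 med [0.5185 0.2215 0.0829] mean [0.5285 0.2217 0.0829] zmax 0.088 axis 167.7 ext [0.067 0.075]
top green 47 px 216.0 208.0 med [0.5206 0.1834 0.0945] mean [0.5206 0.1835 0.0945] zmax 0.098 axis 174.1 ext [0.01  0.018]
top yellow 32 px 223.0 208.0 med [0.5148 0.163  0.1334] mean [0.5154 0.1628 0.1334] zmax 0.136 axis 82.8 ext [0.009 0.015]
top ball 71 px 143.0 172.0 med [0.5653 0.2934 0.1919] mean [0.5655 0.2938 0.1919] zmax 0.196 axis 165.3 ext [0.017 0.019]
top black 222 px 217.0 207.0 med [0.5093 0.1426 0.1311] mean [0.5187 0.1764 0.1248] zmax 0.145 axis 75.3 ext [0.021 0.195]
top bar 736 px 190.0 202.0 med [0.5334 0.2358 0.0936] mean [0.5313 0.2342 0.0936] zmax 0.098 axis 75.8 ext [0.025 0.198]
top base 3739 px 210.0 213.0 med [0.5159 0.1971 0.011 ] mean [0.5242 0.2122 0.011 ] zmax 0.025 axis 75.7 ext [0.122 0.221]
  rect ((529.8457641601562, 221.85089111328125), (220.09197998046875, 119.59801483154297), 76.62876892089844)
side red 320 px
[... 250 characters left out ...]
6.0 168.0 med [0.5177 0.1626 0.1355] mean [0.5174 0.1622 0.1357] zmax 0.137 axis 78.9 ext [0.008 0.014]
side ball 55 px 346.0 112.0 med [0.5672 0.2895 0.1918] mean [0.5642 0.2831 0.1885] zmax 0.197 axis 66.7 ext [0.017 0.154]
side black 155 px 326.0 176.0 med [0.5128 0.134  0.1237] mean [0.5186 0.1544 0.1226] zmax 0.139 axis 74.5 ext [0.014 0.193]
side bar 494 px 331.0 147.0 med [0.5347 0.2543 0.095 ] mean [0.5341 0.291  0.094 ] zmax 0.1 axis 88.0 ext [0.2   0.393]
side base 3087 px 329.0 181.0 med [0.5293 0.198  0.0132] mean [0.5298 0.2722 0.0131] zmax 0.025 axis 87.9 ext [0.219 0.531]
  rect ((526.4760131835938, 373.1341247558594), (528.3380737304688, 208.0376739501953), 81.51817321777344)
```

View pics/c5.png

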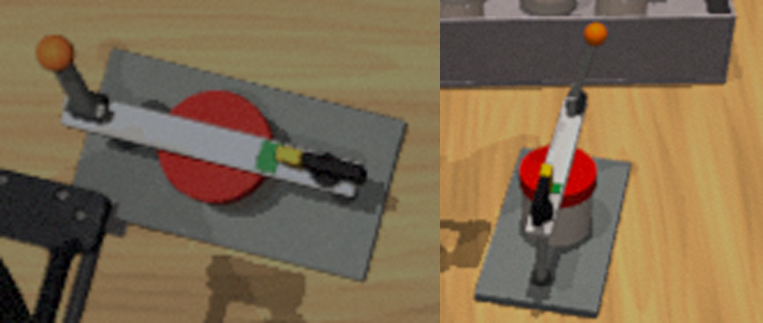

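The yellow wing now points at the green mark: both cameras give 75–81° against 77.5°. The lever is unmoved. Next I go to the near side of the ball with the fingers shut.

```bash
cat >> h.py <<'E'
def H(x,y,z): return [*(C+X*x/1000+Y*y/1000),z/1000]
E
python3 -c "
from h import *
go(H(-24,79,192))"
```

```text
t 7.5 pos [0.3793 0.251  0.2603] jaw -12.8 x [ 0.004  0.004 -1.   ] q6 0.73 F [-0.4 -0.3 -0.2] w 0.0003
shift mm [ 69.1 128.3 -83.2] spin None
```

```bash
python3 -m handwheel '[[[0,40,-25],0,1],[[0,85,-55],0,1],[[0,125,-83],0,1],[[35,128,-83],0,1],[[69,128,-83],0,1]]'
python3 -c "
from h import *
go(H(-24,79,192))"
```

```text
time_s: 8.0
ee_pos: [0.5254, 0.3026, 0.1901]
eef_rot: [2.477, 1.565, 0.681]
force: [-0.6, 0.8, -0.8]
grip_width: 0.0006
t 8.0 pos [0.5254 0.3026 0.1901] jaw -12.9 x [ 0.005  0.004 -1.   ] q6 0.69 F [-0.6  0.8 -0.8] w 0.0006
shift mm [-1.9 -2.5 -0.9] spin None
```

```bash
python3 -m handwheel '[[[0,15,-1],0,1],[[3,28,-1],0,1],[[6,38,-1],0,1],[[14,49,-1],0,1],[[22,58,-1],0,1]]'
python3 -c "
from m import *
p,d,P=cloud('side'); hsv=cv2.cvtColor(p,cv2.COLOR_BGR2HSV).astype(int)
m=(abs(hsv[...,0]-12)<6)&(hsv[...,1]>180)&(hsv[...,2]>120)&(P[...,2]>.1); m[:,:300]=0;m[:80]=0;m[160:]=0;m[:,400:]=0
q=np.median(P[m],0); r=q[:2]-C; print(m.sum(),q,'holder',r@X,r@Y)
go(H(60,79,200))
cv2.imwrite('pics/c6.png',cv2.resize(p[60:210,270:420],(600,600),interpolation=2))"
```

```text
time_s: 8.5
ee_pos: [0.5836, 0.2903, 0.1689]
eef_rot: [2.413, 1.563, 0.616]
force: [-3.3, 0.3, 2.1]
grip_width: 0.0002
48 [0.60474887 0.28086285 0.17127356] holder 0.060663725775741105 0.07399669882048854
t 8.55 pos [0.5839 0.2897 0.1669] jaw -12.9 x [ 0.005  0.004 -1.   ] q6 0.63 F [ 0.5 -1.  -1.3] w 0.0008
shift mm [-33.   21.7  -1.1] spin None
```

View pics/c6.png

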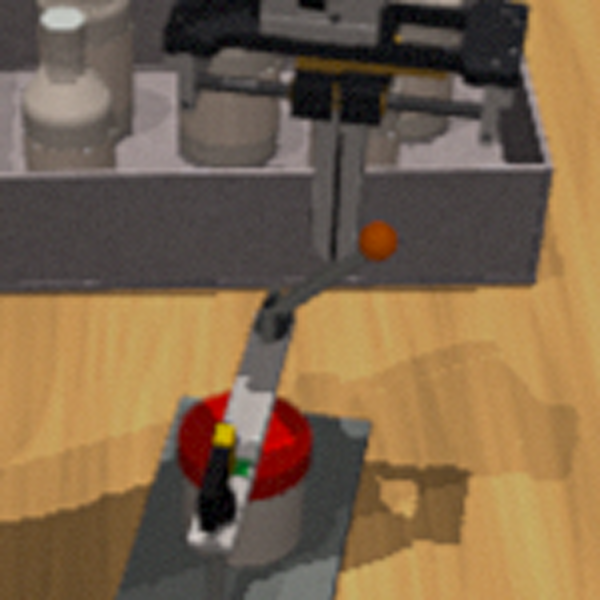

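The lever follows: the ball is at about (378,241) in the crop, roughly 0.72 rad, and the nut is undisturbed. Now I go over the ball and press down.

```bash
python3 -m handwheel '[[[-27,-4,0],0,1],[[-27,12,-1],0,1],[[-27,30,-1],0,1],[[-10,34,-1],0,1],[[3,37,-1],0,1]]'
python3 -m handwheel '[[[10,2,0],0,1],[[18,4,0],0,1],[[24,5,0],0,1],[[30,6,0],0,1],[[30,6,0],0,1]]'
python3 -c "
from h import *
go(H(82,79,129))"
```

```text
time_s: 9.05
ee_pos: [0.6277, 0.2809, 0.1698]
eef_rot: [2.011, 1.542, 0.212]
force: [46.2, -13.1, 40.5]
grip_width: 0.0002
time_s: 9.55
ee_pos: [0.6414, 0.2775, 0.1439]
eef_rot: [1.95, 1.521, 0.148]
force: [41.4, -9.9, 12.6]
grip_width: 0.0003
t 9.55 pos [0.6414 0.2775 0.1439] jaw -13.3 x [ 0.049  0.007 -0.999] q6 0.59 F [41.4 -9.9 12.6] w 0.0003
shift mm [ 14.1 -15.9   0.1] spin None
```

A 40 N side push is unexpected, so I look.

```bash
python3 -c "
from h import *
p,d,P=cloud('side'); go(H(82,79,129))
cv2.imwrite('pics/c7.png',cv2.resize(p[60:210,270:420],(600,600),interpolation=2))"
```

```text
t 9.6 pos [0.6413 0.2774 0.1439] jaw -13.3 x [ 0.049  0.007 -0.999] q6 0.59 F [ 41.7 -10.1  11.9] w 0.0008
shift mm [ 14.2 -15.9   0.1] spin None
```

View pics/c7.png

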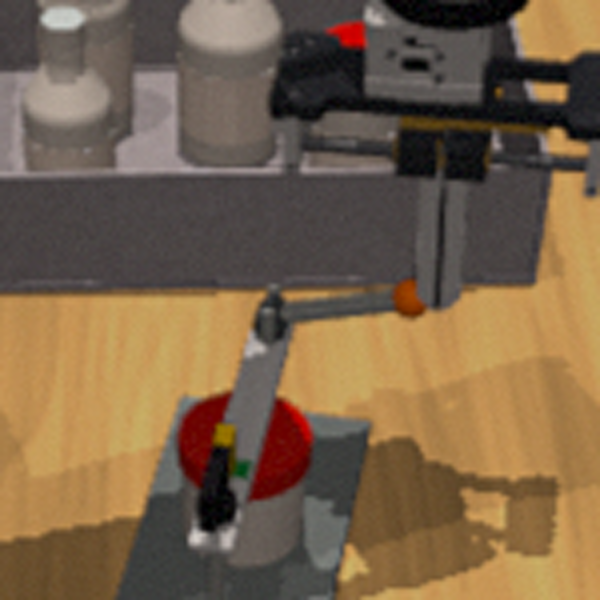

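The tip slid off the ball's outer side: the ball is at (410,298) and the finger is beside it. I back off, rise and come down nearer the pivot.

```bash
python3 -m handwheel '[[[0,10,0],0,1],[[-20,10,0],0,1],[[-45,10,0],0,1],[[-50,-20,0],0,1],[[-50,-30,0],0,1]]'
python3 -c "
from h import *
go(H(72,79,145))"
```

```text
time_s: 10.1
ee_pos: [0.6082, 0.2846, 0.1922]
eef_rot: [1.953, 1.521, 0.152]
force: [-0.8, -0.0, 0.3]
grip_width: 0.0009
t 10.1 pos [0.6082 0.2846 0.1922] jaw -13.2 x [ 0.05   0.008 -0.999] q6 0.62 F [-0.8 -0.   0.3] w 0.0009
shift mm [47.6  6.5  0.2] spin None
```

```bash
python3 -m handwheel '[[[15,6,0],0,1],[[30,8,0],0,1],[[38,9,0],0,1],[[45,10,0],0,1],[[50,11,0],0,1]]'
python3 -c "
from h import *
go(H(75,79,130))"
```

```text
time_s: 10.6
ee_pos: [0.6218, 0.282, 0.1418]
eef_rot: [1.943, 1.521, 0.142]
force: [-0.8, -1.0, 3.7]
grip_width: 0.0007
t 10.6 pos [0.6218 0.282  0.1418] jaw -13.3 x [ 0.049  0.007 -0.999] q6 0.61 F [-0.8 -1.   3.7] w 0.0007
shift mm [11.7 -2.7  0.1] spin None
```

```bash
python3 -m handwheel '[[[4,-1,0],0,1],[[7,-1,0],0,1],[[9,-1,0],0,1],[[11,-1,0],0,1],[[11,-1,0],0,1]]'
python3 -c "
from h import *
go(H(75,79,130))"
```

```text
time_s: 11.1
ee_pos: [0.6213, 0.2824, 0.1307]
eef_rot: [1.945, 1.521, 0.144]
force: [-0.5, -0.3, 1.8]
grip_width: 0.0007
t 11.1 pos [0.6213 0.2824 0.1307] jaw -13.2 x [ 0.049  0.007 -0.999] q6 0.61 F [-0.5 -0.3  1.8] w 0.0007
shift mm [ 0.6 -1.6  0.1] spin None
```

```bash
python3 -m handwheel '[[[1,0,0],0,1],[[2,0,0],0,1],[[2,0,0],0,1],[[2,0,0],0,1],[[2,0,0],0,1]]'
```

```text
time_s: 11.6
ee_pos: [0.6214, 0.2824, 0.1287]
eef_rot: [1.945, 1.521, 0.144]
force: [0.7, 0.3, 2.8]
grip_width: 0.0002
```

```bash
python3 -m handwheel '[[[1,0,0],0,1],[[2,0,0],0,1],[[3,0,0],0,1],[[3,0,0],0,1],[[3,0,0],0,1]]'
```

```text
time_s: 12.1
ee_pos: [0.6219, 0.2825, 0.1273]
eef_rot: [1.952, 1.52, 0.151]
force: [-4.3, -2.6, 14.6]
grip_width: 0.0004
```

Force rises to 15 N at z 127 mm, so the lever is on its stop. I lift, back away and check.

```bash
python3 -m handwheel '[[[-20,0,0],0,1],[[-60,0,0],0,1],[[-100,0,0],0,1],[[-130,-20,0],0,1],[[-130,-60,0],0,1]]'
python3 -m handwheel '[[[0,-50,0],0,1],[[0,-100,0],0,1],[[0,-150,0],0,1],[[0,-170,0],0,1],[[0,-170,0],0,1]]'
python3 -c "
from m import *
measure(8)
p,d,P=cloud('top'); hsv=cv2.cvtColor(p,cv2.COLOR_BGR2HSV).astype(int)
m=(abs(hsv[...,0]-12)<6)&(hsv[...,1]>180)&(hsv[...,2]>120)&(P[...,2]>.08)
n,l,s,c=cv2.connectedComponentsWithStats(m.astype(np.uint8))
for i in range(1,n):
    if s[i,4]>15: q=np.median(P[l==i],0); r=q[:2]-C; print('ball',c[i],q,'holder',r@X,r@Y)
p=cv2.imread('pics/top8.png')[145:295,125:500]; s=cv2.imread('pics/side8.png')[95:445,240:440]
cv2.imwrite('pics/c8.png',np.hstack([cv2.resize(p,(540,216),interpolation=2),cv2.resize(s,(123,216),interpolation=2)]))
go(H(0,0,0))" | grep -v base
```

```text
time_s: 12.6
ee_pos: [0.5581, 0.2951, 0.258]
eef_rot: [1.98, 1.514, 0.177]
force: [-0.1, 1.0, 0.1]
grip_width: 0.0004
time_s: 13.1
ee_pos: [0.3908, 0.3349, 0.2492]
eef_rot: [1.982, 1.514, 0.182]
force: [-0.2, -0.9, -0.7]
grip_width: 0.0004
top red 614 px 197.0 205.0 med [0.5201 0.2219 0.0829] mean [0.5291 0.2218 0.0829] zmax 0.089 axis 166.8 ext [0.067 0.074]
top green 45 px 216.0 209.0 med [0.5197 0.1837 0.0926] mean [0.5202 0.1835 0.0924] zmax 0.097 axis 0.8 ext [0.012 0.018]
top yellow 35 px 223.0 207.0 med [0.5161 0.1631 0.1343] mean [0.5156 0.1634 0.1343] zmax 0.138 axis 74.1 ext [0.009 0.014]
top ball none
top black 226 px 217.0 207.0 med [0.5093 0.1426 0.1297] mean [0.5174 0.1763 0.1222] zmax 0.137 axis 76.7 ext [0.021 0.199]
top bar 697 px 190.0 202.0 med [0.533  0.2353 0.0909] mean [0.5316 0.2342 0.0909] zmax 0.096 axis 75.1 ext [0.026 0.198]
  rect ((529.9237060546875, 221.40328979492188), (219.1675262451172, 120.2949447631836), 76.65703582763672)
side red 317 px 331.0 169.0 med [0.5425 0.2172 0.0853] mean [0.5326 0.2179 0.0852] zmax 0.09 axis 165.0 ext [0.065 0.074]
side g
[... 281 characters left out ...]
80.0 med [0.5126 0.132  0.126 ] mean [0.5143 0.1406 0.1239] zmax 0.139 axis 76.8 ext [0.016 0.186]
side bar 490 px 330.0 148.0 med [0.5342 0.2555 0.0925] mean [0.5336 0.2908 0.0922] zmax 0.098 axis 87.9 ext [0.2   0.395]
  rect ((526.6738891601562, 373.50048828125), (530.2133178710938, 208.30166625976562), 81.5402603149414)
ball [166.         150.90566038] [0.62721477 0.27868872 0.11240909] holder 0.08306005424675321 0.0767273808180283
ball [396.86538462 186.42307692] [ 0.56449391 -0.16305891  0.11194903] holder 0.11726197590239465 -0.36796601040064536
t 13.25 pos [0.3936 0.3342 0.249 ] jaw -13.4 x [ 0.056  0.01  -0.998] q6 0.88 F [0.6 0.2 0.2] w 0.0003
shift mm [255.1 145.1  83.7] spin None
```

View pics/c8.png

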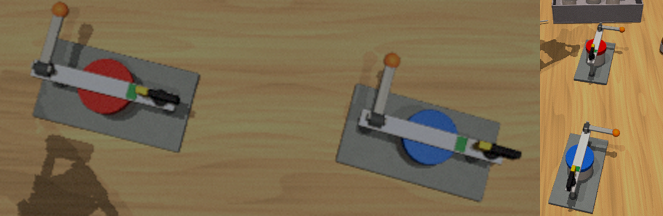

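The red lever is flat: its ball surface is at z 112.4 mm against 111.9 mm on the untouched blue one, and the bar has dropped to about 91 mm. The yellow wing is still at the mark. Handing in.

```bash
python3 -c "
from station import *
print(hand_in())"
```

```text
the job is handed in; nothing more can be done
None
```

The red holder's wing nut is at the green mark, its lever is down flat, and the job was handed in at about 13 s. `hand_in()` reports no verdict, so the result below rests on my last measurements.

**What I did:**
- **Nut:** I gripped the plate and turned it about 1.10 rad clockwise with the lever still open at about 1.33 rad, then checked it in both cameras.
- **Lever:** I pushed the ball over and pressed it down onto its stop, where the force rose to about 15 N.

**Last checks:**
- **Nut angle:** the yellow wing was within about 0.07 rad of the mark. The top view read slightly anticlockwise of it and the side view slightly clockwise.
- **Red lever:** the top of its ball is at z 112.4 mm, against 111.9 mm on the shut blue lever, and 83 mm out from the pivot (82 nominal). The bar dropped from about 94 to 91 mm.
- **Blue lever:** untouched and still shut.
- **Arm:** clear of everything, with a force reading near zero.

**What went wrong on the way:**
- **First grip:** it closed at 20 mm instead of 10, probably on a boss below the plate. I regripped 6 mm higher and it closed at 9.6 mm.
- **First press:** the finger slid off the outer side of the ball. The force on the tool read 46 N sideways and 40 N upward, about 63 N in all. That is below the 120 N wrist limit. The 40 N limit covers the arm and the gripper's body, and this contact was on the fingers. I can't confirm the judge counts it that way.

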